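Lid on and hold it down for screwing

TASK

Put the loose oblong lid on the open enclosure in the hold-down fixture so that it sits fully home, and let go of it. Then push the fixture's spring-loaded hold-down arm forward and down by its crossbar until the arm is level, its sprung foot pressing on the lid, and finish while still holding it level there: do not let go. Leave the other things on the bench where they are.

Things in the scene. Friction and masses are not known exactly. Their poses are not given: they have to be found in the camera images.
- fixture: Hold-down fixture bolted to the bench: aluminium plate 280 x 130 x 12 mm, from 120 mm in front of the origin to 160 mm behind it, with an open-topped grey enclosure shell on it. Origin on the bench under the shell's centre, z up; its -x side is the front (towards the robot).
- mouth (a point): Centre of the open mouth of the grey enclosure shell, level with its rim, 54 mm above the bench; axes as the fixture's. The shell is 106 (along x) x 56 mm outside, walls 3, cavity 100 x 50 mm, with a green circuit board well below the rim.
- pivot (a point): Pivot of the hold-down arm, in a dark steel fork (54 mm wide, 100 high) at the back of the fixture: 125 mm behind the mouth (+x of the fixture), 88 mm above the bench. The axis runs along the fixture's y.
- lid: Loose oblong grey lid, 112 (its x) x 62 (its y) x 10 mm, on a centred lip 95 x 45 mm, 6 deep (lowest 2 mm: 91 x 41). 0.1 to 0.2 kg. Lies lip down, 16 mm high in all. Origin at the centre of the lip's underside, z up. The lip drops into the cavity with 2.5 mm play each side; seated, the plate rests on the rim, the origin 6 mm below the mouth, the top 64 mm above the bench. Either way round fits.
- hold_arm (a joint): Angle of the hold-down arm, rad: 0 = up at rest, 85 degrees above level; grows as it swings forward (-x of the fixture) and down over the shell; 1.4835 = level; stop at 1.60. A spring lifts it back to 0 whenever it is let go. The arm is a straight steel bar, 16 wide, 14 thick, reaching 205 mm from the pivot to the crossbar.
- handle: Grey round crossbar (turning sleeve) at the arm's end, 18 mm diameter, 110 long, parallel to the fixture's y. Origin at its centre, 205 mm from the pivot: arm up, 292 mm above the bench and 107 mm behind the mouth; arm level, 88 mm above the bench and 80 mm in front of the mouth. Push it from behind, then from above. Swinging it takes 1 to 3 N; holding it level on the lid, about 8 N.
- foot: Sprung rubber foot under the arm, 22 mm diameter, 125 mm from the pivot, on a rod through the arm. Origin on the arm's centre line; the foot ends 34 mm below that (with the arm up it sticks out forward, 80 mm behind the mouth) and yields up to 18 mm (800 N/m). It meets the seated lid about 5 degrees before the arm is level; at level it is pushed in 10 mm, pressing with about 8 N.
- square_lid: Square grey lid of another enclosure, 95 x 95 x 12 mm; bystander. Origin under its centre
- big_shell: Open grey enclosure shell, 170 x 120 x 60 mm high, standing loose; bystander. Origin under its centre
- connector: Grey connector housing with a steel end, about 84 x 30 x 34 mm high; bystander. Origin under its centre
- screwdriver: Screwdriver lying on the bench, 200 mm long; bystander. Origin at its middle
- screw_tray: Shallow grey tray with two compartments, 100 x 80 x 25 mm high; bystander. Origin under its centre
- jar: Closed jar, 56 mm diameter, 75 high; bystander. Origin under its centre
- spool: Empty white plastic spool standing on end, 70 mm diameter, 50 high; bystander. Origin under its centre
Things that resemble listed ones, but are neither listed nor needed, are in the scene too. What is shaped like the lid but brown or green is not meant.

How it is judged (in metres and radians):
On the way:
1. the lid sits home on the shell, let go, with the hold-down arm still up (z of lid in the frame of mouth below -0.0035 m and horizontal distance between lid and mouth below 0.005 m and angle between the x axis of lid and the x axis of fixture, either way round below 0.1 rad and angle between lid's own z axis and vertical below 0.05 rad and contact force between the fingers and lid below 0.1 N and value of joint hold_arm below 0.5 rad), for 0.2 s.
At the end, for the whole second after the job is handed in: The lid is fully home on the shell (plate on the rim within 2.5 mm, centred within 5 mm, upright) and not touched by the fingers; the hold-down arm is level within 0.06 rad (3.4 degrees) and still; its foot presses the lid with 1.5 to 18 N; the robot still holds the crossbar down (over 1.5 N) (z of lid in the frame of mouth below -0.0035 m and horizontal distance between lid and mouth below 0.005 m and angle between the x axis of lid and the x axis of fixture, either way round below 0.1 rad and angle between lid's own z axis and vertical below 0.05 rad and contact force between the fingers and lid below 0.1 N and value of joint hold_arm between 1.4235 and 1.5435 rad and contact force between foot and lid between 1.5 and 18 N and contact force between any of the fingers, the arm and handle above 1.5 N and linear speed of handle below 0.02 m/s); the arm keeps its last pose, push and grip.
It fails at once if another thing on the bench is moved more than 30 mm (distance of any of square_lid, big_shell, connector, screwdriver, screw_tray, jar, spool from where it was at the start of the episode above 0.03 m).
It also fails if it takes over 64 s, if anything falls off the work surface, if the arm or the gripper's body presses on something with over 40 N, if the wrist force passes 120 N, or if a joint passes its speed limit or range.

ROBOT

A 6-joint arm with a two-finger parallel gripper is mounted at the origin on the work surface. World frame = base frame: x ahead of the robot, y to its left, z up, the work surface at z = 0. Lengths are in mm, angles in rad, forces in N, time in s.
With the tool pointing down it reaches from about 425 to 1125 mm from the base axis. Payload 14.9 kg.
Tool frame: the origin (TCP) lies on the centre line of the jaws, within the pads' length; the fingertips stand 8 mm ahead of it and the grasp point (between the pads) lies 11 mm behind it; z points along the fingers, y is the line along which they close (so a half turn about z gives the same grasp; the last joint's range is limited). The gripper opens to 91 mm and grips with 3 to 60 N. Pads are 32 mm wide; open, the fingers measure 118 mm over their backs; the gripper's body (76 mm by 178 mm) begins 60 mm behind the grasp point.
Start: joints at [-1.347, 0.379, 1.734, -0, 1.028, -0.033], TCP at [177.786, -677.06, 186.032] pointing down, gripper open.
Joint ranges: [-2.77, 2.77], [-0.74, 2.19], [0, 2.66], [-1.06, 4.2], [0.31, 2.87], [-3.08, 3.08]. Speed limits (rad/s): [1.89, 1.89, 2.39, 3.14, 3.14, 3.14].

INTERFACE

Orientations are given as a 3x3 rotation matrix whose columns are the frame's x, y, z axes.
In Python, from station import bot gives the robot as it stands.
- The arm moves only by the tool play_rows, never from a script. Its argument "rows" is a list that holds one entry, the list of rows, each a list of 5 numbers: the shift along the tool's x, y, z in units of 25 mm (1.0 is 25 mm), then the turn about the tool's z in units of 6 degrees (1.0 is 6 degrees), then the finger opening in mm, from 0 to 91.2. A call has 1 to 10 rows; each row shifts and turns the commanded pose from where the row before left it, along the tool's axes as they then stand; what a row does not reach is not made up. A row lasts 1/10 s, in which the tool goes at most 50 mm and 8.59 degrees, less where a joint would pass 70% of its speed; a pose out of reach is approached as far as the arm can. A call is refused whole if a number of a shift passes 1 or a number of a turn 1, either way. A call with a gripper value outside its range is refused whole. The fingers move at their own pace and stop on an object; "newtons" is the grip in N (left out, the last holds). Time passes only in rows, so rows that do not move let the fingers close. It gives the time, the measured TCP pose, the force, the opening and the grip force at its end, in the units of the state.
- bot.get_obs(): the state, without advancing time (a new reading comes with each control period).
- bot.grab_frame(name): name is "scene" or "top"; returns a dict with "img" (384x512x3 uint8, red, green, blue), "fovy" (degrees; the focal length in pixels is half the picture's height over the tangent of half this angle, whatever the lens; pixels are square), "cx", "cy" (the principal point, pixels), "xyz" and "rotation" of the camera in the world. Camera axes: x right, y up, looking along -z (the intrinsics and any distortion apply to the point x, -y, -z); pixel columns grow to the right and rows downward; lengths in mm; the calibration is good to about 2 mm. A picture is of the moment at which its call begins. There is no depth.
- bot.sign_off(): hands the job in; it is judged then, once.
The state is a dict: "time": time; "qpos": joint angles; "joint_vel": joint speeds; "joint_efforts": joint torques, N m; "tcp_pos": TCP position; "tool_rot": TCP orientation; "ft_force": force on the tool from outside, world axes, zero at the start; "ft_torque": the same for the moment, N m; "finger_gap": opening from 0.0 (shut) to 1.0 (fully open); "finger_force": force on a finger pad.
Only numpy, scipy, OpenCV 4.12 (cv2) and the standard library are available. Lean on these libraries where they do the work, as an engineer would, in place of code of your own. Each camera call takes 0.05 s, during which the arm holds its last target. There are 200 camera calls.

## Working session

There is one attempt and no reset: what is moved stays moved. The work goes in short steps, Python scripts to look and compute and a tool call to move; the robot and the scene stay as the last step left them, time stands still between calls to the robot, and variables do not carry over. Pictures are saved under pics/ and viewed, at most 10 in all, crops included, and the job is handed in when it is done.

Besides the shell and the picture viewer there is one more tool, called after ">>>" as name(argument=value, ...) on one line, values as JSON. play_rows: Moves the arm, as the interface text tells. Its arguments: {"type":"object","properties":{"rows":{"type":"array"},"newtons":{"type":"number"}},"required":["rows"]}

```bash
mkdir -p pics; ls; python3 - <<'E'
from station import bot
import cv2,json
for n in("scene","top"):
    f=bot.grab_frame(n); cv2.imwrite(f"pics/{n}0.png",f["img"][:,:,::-1])
    print(n,{k:(v if k!="img" else 0) for k,v in f.items()})
print(bot.get_obs())
E
```

```text
pics
scene {'img': 0, 'fovy': 48.91363101639121, 'cx': 247.56262487495044, 'cy': 195.1894950714466, 'xyz': array([1016.91188601,  756.39342131,  955.29764522]), 'rotation': array([[-0.84931882, -0.34702849,  0.39777979],
       [ 0.52785731, -0.55129613,  0.64609538],
       [-0.00491904,  0.75871194,  0.65140771]])}
top {'img': 0, 'fovy': 45.750989801031274, 'cx': 263.11835617789995, 'cy': 193.353179857337, 'xyz': array([ 453.27952183,   -6.42351358, 1659.15437029]), 'rotation': array([[ 0.00290118,  0.9968362 , -0.07943029],
       [-0.99999116,  0.0031338 ,  0.00280416],
       [ 0.0030442 ,  0.07942145,  0.99683648]])}
{'time': 0.1, 'qpos': array([-1.34726303e+00,  3.79332684e-01,  1.73470136e+00, -1.36067938e-05,
        1.02848275e+00, -3.32919379e-02]), 'joint_vel': array([-0.00027068, -0.00149132, -0.00156926, -0.00184641, -0.00016398,
        0.00108193]), 'joint_efforts': array([-6.19462862e-04, -7.65036035e+01, -4.35294950e+01,  6.51916978e-02,
        3.97978106e-02, -5.82278119e-07]), 'tcp_pos': array([ 177.72407444, -676.68823693,  185.48065729]), 'tool_rot': array([[ 9.67199493e-01,  2.54017903e-01, -2.16224297e-04],
       [ 2.54017994e-01, -9.67199075e-01,  8.98563202e-04],
       [ 1.91191995e-05, -9.24014735e-04, -9.99999573e-01]]), 'ft_force': array([ 0.03451898, -0.7832786 ,  0.13859362]), 'ft_torque': array([ 0.0321922 ,  0.04558906, -0.04515912]), 'finger_force': 0.0, 'finger_gap': 1.002830785685671}
```

View pics/scene0.png

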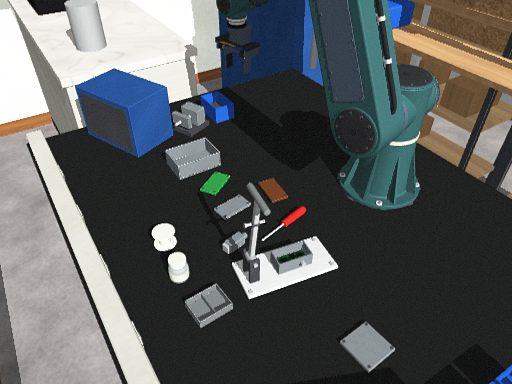

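View pics/top0.png

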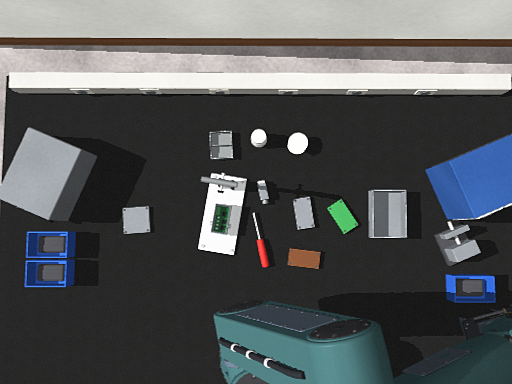

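The top view shows the fixture at about (222,214), with its crossbar at (219,182). There are four flat, lid-like pieces: grey oblong (304,212), brown (305,258), green (343,216) and grey square (136,220). The grey oblong matches the lid, since it's the right colour and shape. I'll confirm with enlarged crops.

```bash
python3 - <<'E'
import cv2
a=cv2.imread("pics/top0.png")[165:265,190:330]; cv2.imwrite("pics/topc.png",cv2.resize(a,None,fx=5.7,fy=5.7,interpolation=cv2.INTER_CUBIC))
a=cv2.imread("pics/scene0.png")[170:300,200:345]; cv2.imwrite("pics/scc.png",cv2.resize(a,None,fx=4.6,fy=4.6,interpolation=cv2.INTER_CUBIC))
E
```

```text
(no output)
```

View pics/topc.png

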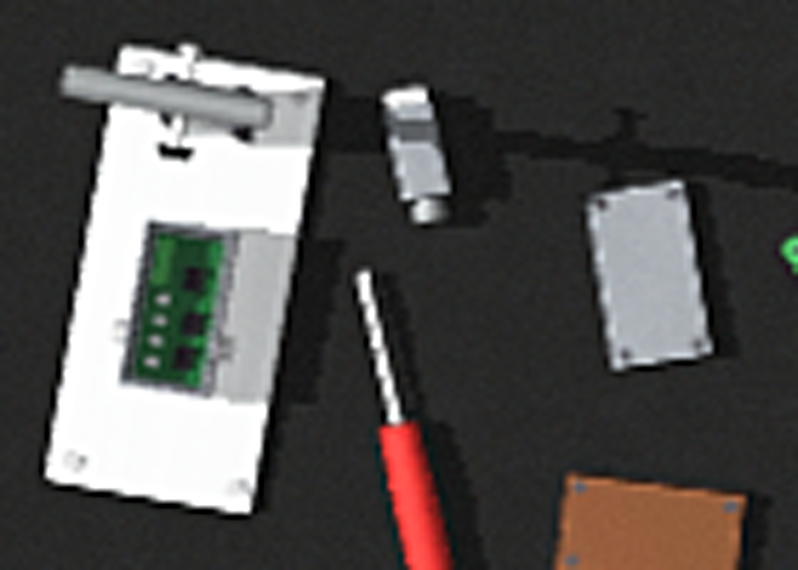

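View pics/scc.png

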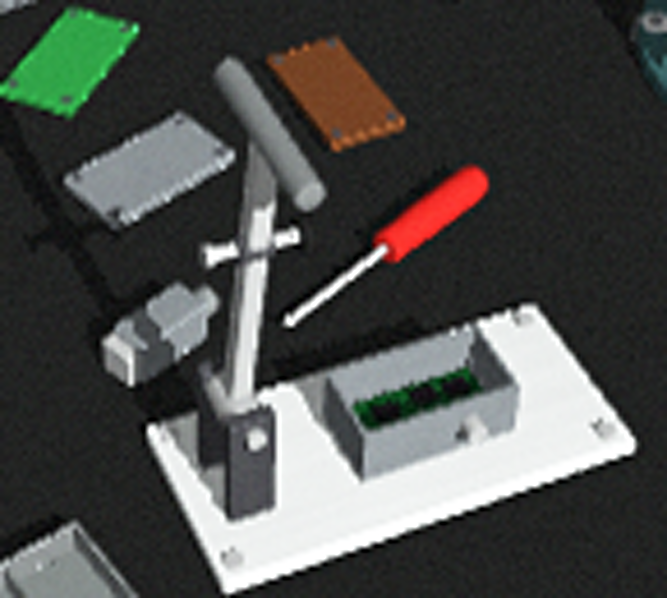

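The crops confirm it: the only grey oblong plate with corner screws is the one at crop corners (587,197), (683,180), (713,351), (615,369). Fitting poses now.

```bash
cat > h.py <<'E'
import numpy as np
from scipy.optimize import least_squares
from station import bot
CAM={}
def cams():
    for n in("scene","top"): CAM[n]=bot.grab_frame(n)
def proj(c,P):
    p=(np.atleast_2d(P)-c["xyz"])@c["rotation"]; f=192/np.tan(np.radians(c["fovy"]/2))
    return np.c_[c["cx"]+f*p[:,0]/-p[:,2], c["cy"]+f*p[:,1]/p[:,2]]
def fit(obs,x0):  # obs: list (cam, local pts Nx3, pixels Nx2); x=(x,y,yaw)
    def r(x):
        s,k=np.sin(x[2]),np.cos(x[2]);R=np.array([[k,-s,0],[s,k,0],[0,0,1]])
        return np.concatenate([(proj(CAM[c],np.array(L,float)@R.T+[x[0],x[1],0])-q).ravel() for c,L,q in obs])
    o=least_squares(r,x0,x_scale=[10,10,.1]); return o.x.round(3),o.fun.reshape(-1,2).round(2).tolist()
def up(px,off,s): return np.array(off)+(np.array(px,float)+.5)/s-.5
E
python3 - <<'E'
from h import *
cams()
T=lambda p:up(p,(190,165),5.7); S=lambda p:up(p,(200,170),4.6)
# rect corner order in top image: TL(+x,+y) TR(+x,-y) BR(-x,-y) BL(-x,+y)
rc=lambda x0,x1,w,z:[[x1,w,z],[x1,-w,z],[x0,-w,z],[x0,w,z]]
lt=("top",rc(-56,56,31,16),T([(587,197),(683,180),(713,351),(615,369)]))
ls=("scene",rc(-56,56,31,16),S([(118,224),(65,179),(182,112),(236,155)]))
pt=("top",rc(-120,160,65,12),T([(122,45),(325,80),(250,514),(43,482)]))
ps=("scene",rc(-120,160,65,12),S([(226,588),(149,424),(530,306),(635,440)]))
st=("top",rc(-53,53,28,54),T([(150,222),(240,230),(215,395),(120,382)]))
ss=("scene",rc(-53,53,28,54),S([(367,435),(327,376),(475,328),(518,380)]))
for nm,o,x in(("lid",(lt,ls),(450,-130,0)),("plate",(pt,ps),(450,100,0)),("rim",(st,ss),(450,100,0))):
    for k in([o[0]],[o[1]],list(o)): print(nm,*fit(k,x))
print(fit([pt,ps,st,ss],(450,100,0))[0])
E
```

```text
lid [ 5.14733e+02 -1.57176e+02  1.68000e-01] [[-0.12, -0.35], [-0.09, -0.17], [-0.01, 0.42], [0.23, 0.09]]
lid [ 5.14311e+02 -1.56032e+02  1.63000e-01] [[-0.07, 0.09], [-0.37, 0.11], [0.09, 0.04], [0.36, -0.3]]
lid [ 5.14428e+02 -1.56693e+02  1.66000e-01] [[-0.23, -0.29], [-0.2, -0.07], [-0.17, 0.52], [0.06, 0.17], [-0.15, -0.0], [-0.49, 0.04], [-0.08, -0.06], [0.21, -0.43]]
plate [ 4.91229e+02  1.40438e+02 -1.64000e-01] [[0.17, 0.14], [-0.27, -0.09], [-0.29, 0.2], [0.39, -0.24]]
plate [ 4.91867e+02  1.38875e+02 -1.58000e-01] [[-0.31, -0.29], [-1.06, 0.84], [0.79, -0.96], [0.64, 0.05]]
plate [ 4.91684e+02  1.39559e+02 -1.61000e-01] [[0.26, 0.05], [-0.16, -0.3], [0.07, 0.03], [0.73, -0.29], [-0.24, -0.25], [-0.88, 0.84], [1.08, -0.79], [0.86, 0.28]]
rim [ 4.92053e+02  1.35768e+02 -1.46000e-01] [[-0.0, -1.13], [-0.12, -0.17], [-0.39, 0.69], [0.52, 0.59]]
rim [ 4.91588e+02  1.38156e+02 -1.36000e-01] [[-0.07, 0.74], [-0.44, -0.4], [-0.02, -1.21], [0.52, 0.7]]
rim [ 4.91633e+02  1.37067e+02 -1.41000e-01] [[-0.46, -0.98], [-0.57, -0.11], [-0.68, 0.78], [0.23, 0.77], [-0.39, 0.43], [-0.66, -0.71], [-0.18, -1.39], [0.27, 0.54]]
[ 4.91662e+02  1.38263e+02 -1.57000e-01]
```

>>> play_rows(rows=[[[0,0,-1,0.87,91],[0,0,-1,0,91],[0,0,-1,0,91],[0,0,-1,0,91],[0.8,-0.8,0,0,91],[0.8,-0.8,0,0,91],[0.8,-0.8,0,0,91],[0.8,-0.8,0,0,91],[0.8,-0.8,0,0,91],[0.8,-0.8,0,0,91]]])

```text
time: 1.2
tcp_pos: [276.9, -537.8, 285.9]
tool_rot: [[0.986, 0.165, -0.0], [0.165, -0.986, 0.0], [-0.0, -0.0, -1.0]]
ft_force: [-0.1, -0.0, 0.9]
finger_gap: 0.999
finger_force: 0.0
```

```bash
cat >> h.py <<'E'
def to(x,y,z,yaw):
    o=bot.get_obs();R=o["tool_rot"];d=R.T@(np.array([x,y,z])-o["tcp_pos"])/25
    a=np.arctan2(R[1,0],R[0,0]); print("t",o["time"],"pos",o["tcp_pos"].round(1),"yaw",a.round(4),"units",d.round(2),"turn",(-np.degrees(yaw-a)/6).round(2),"F",o["ft_force"].round(1),"tilt",R[:2,2].round(4),"gap",round(o["finger_gap"]*91.2,1),"ff",o["finger_force"])
E
python3 -c "
from h import *
to(514.4,-156.7,120,.166)"
```

```text
t 1.2 pos [ 276.9 -537.8  285.9] yaw 0.1656 units [ 11.89 -13.47   6.64] turn -0.0 F [-0.1 -0.   0.9] tilt [-0.      0.0002] gap 91.1 ff 0.0
```

>>> play_rows(rows=[[[0.8,-0.9,0,0,91],[0.8,-0.9,0,0,91],[0.8,-0.9,0,0,91],[0.8,-0.9,0,0,91],[0.8,-0.9,0,0,91],[0.8,-0.9,0,0,91],[0.8,-0.9,0,0,91],[0.8,-0.9,0,0,91],[0.8,-0.9,0,0,91],[0.8,-0.9,0,0,91]]])

```text
time: 2.2
tcp_pos: [436.9, -282.8, 286.0]
tool_rot: [[0.986, 0.165, 0.0], [0.165, -0.986, 0.0], [0.0, -0.0, -1.0]]
ft_force: [0.5, -0.5, 0.5]
finger_gap: 1.0
finger_force: 0.0
```

>>> play_rows(rows=[[[0.8,-0.9,0,0,91],[0.8,-0.9,0,0,91],[0.8,-0.9,0,0,91],[0.8,-0.9,0.6,0,91],[0.69,-0.87,1,0,91],[0,0,1,0,91],[0,0,1,0,91],[0,0,1,0,91],[0,0,1,0,91],[0,0,1,0,91]]])

```text
time: 3.2
tcp_pos: [513.9, -157.7, 120.0]
tool_rot: [[0.986, 0.165, 0.0], [0.165, -0.986, 0.0], [0.0, -0.0, -1.0]]
ft_force: [1.4, -0.6, -0.0]
finger_gap: 0.997
finger_force: 0.0
```

```bash
python3 -c "
from h import *
to(514.4,-156.7,14.5,.166)"
```

```text
t 3.2 pos [ 513.9 -157.7  120. ] yaw 0.1658 units [ 0.03 -0.03  4.22] turn -0.0 F [ 1.4 -0.6 -0. ] tilt [0. 0.] gap 91.0 ff 0.0
```

>>> play_rows(rows=[[[0.03,-0.03,1,0,91],[0,0,1,0,91],[0,0,1,0,91],[0,0,0.8,0,91],[0,0,0.42,0,91],[0,0,0,0,91],[0,0,0,0,50],[0,0,0,0,50],[0,0,0,0,50],[0,0,0,0,50]]], newtons=25)

```text
time: 4.2
tcp_pos: [515.0, -157.0, 16.2]
tool_rot: [[0.986, 0.165, 0.001], [0.165, -0.986, -0.0], [0.001, 0.0, -1.0]]
ft_force: [0.5, 0.4, -0.7]
finger_gap: 0.678
finger_force: 0.0
```

>>> play_rows(rows=[[[0,0,0,0,50],[0,0,0,0,50],[0,0,0,0,50],[0,0,-0.5,0,50],[0,0,-1,0,50],[0,0,-1,0,50],[0,0,-1,0,50]]])

```text
time: 4.9
tcp_pos: [514.6, -156.9, 104.8]
tool_rot: [[0.986, 0.165, 0.0], [0.165, -0.986, -0.0], [0.0, 0.0, -1.0]]
ft_force: [-0.1, -0.3, 0.2]
finger_gap: 0.548
finger_force: 0.0
```

```bash
python3 - <<'E'
from h import *
import cv2
to(491.7,138.6,120,-.158)
cams()
a=CAM["scene"]["img"][150:280,190:335,::-1]; b=CAM["top"]["img"][165:265,190:330,::-1]
cv2.imwrite("pics/lift.png",cv2.resize(a,None,fx=4.6,fy=4.6,interpolation=cv2.INTER_CUBIC))
E
```

```text
t 4.9 pos [ 514.6 -156.9  104.8] yaw 0.1657 units [  1.05 -11.81  -0.61] turn 3.09 F [-0.1 -0.3  0.2] tilt [ 0.0002 -0.0001] gap 49.9 ff 0.0
```

View pics/lift.png

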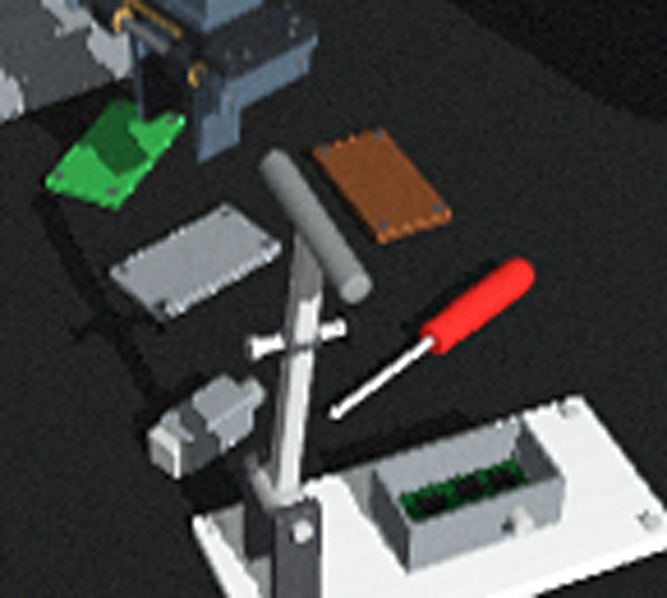

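The grasp missed. The lid hasn't moved (crop corners about (112,270), (228,205), (280,245), (163,315)) and the fingers closed to 50 mm on nothing. I'll check where the fingertips really are: in this crop the near tip's lower edge is about (200,160)–(238,145).

```bash
python3 - <<'E'
from h import *
import cv2
cams();o=bot.get_obs();R=o["tool_rot"];p=o["tcp_pos"]
L=np.array([[sx*16,sy*25,8] for sy in(1,-1) for sx in(1,-1)]+[[0,0,0]])
P=p+L@R.T
for c,off in(("scene",(190,150)),("top",(190,165))): print(c,((proj(CAM[c],P)-off)*(4.6 if c=="scene" else 5.7)).round(0).tolist())
b=CAM["top"]["img"][120:270,230:400,::-1].copy()
cv2.imwrite("pics/liftt.png",cv2.resize(b,None,fx=4,fy=4,interpolation=cv2.INTER_CUBIC))
print(((proj(CAM["top"],P)-(230,120))*4).round())
print(bot.get_obs()["ft_force"])
E
```

```text
scene [[150.0, 164.0], [185.0, 144.0], [196.0, 198.0], [231.0, 178.0], [190.0, 162.0]]
top [[695.0, 234.0], [704.0, 286.0], [614.0, 247.0], [623.0, 299.0], [660.0, 266.0]]
[[328. 344.]
 [334. 381.]
 [271. 353.]
 [277. 390.]
 [303. 367.]]
[-0.26000824  0.62122565 -0.52960633]
```

View pics/liftt.png

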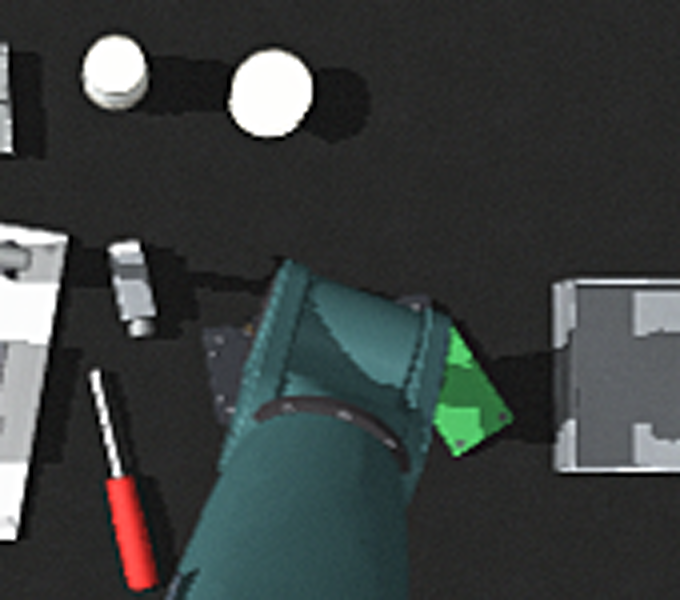

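The scene crop shows the near fingertip edge at (200,160)–(238,145), but the calibration predicts (196,198)–(231,178). The real tips therefore seem to be roughly 20 mm higher than stated, which would explain closing above the lid. I'll work out the shift, reopen, and go down by touch.

```bash
python3 - <<'E'
from h import *
cams();o=bot.get_obs();R=o["tool_rot"]
for dz in(0,10,20,30):
    P=o["tcp_pos"]+[0,0,dz]+np.array([[16,-25,8],[-16,-25,8]])@R.T
    print(dz,((proj(CAM["scene"],P)-(190,150))*4.6).round(0).tolist())
E
```

```text
0 [[197.0, 199.0], [233.0, 180.0]]
10 [[197.0, 188.0], [233.0, 168.0]]
20 [[196.0, 177.0], [232.0, 157.0]]
30 [[196.0, 166.0], [232.0, 146.0]]
```

>>> play_rows(rows=[[[0,0,0,0,91],[0,0,0,0,91],[0,0,0,0,91],[0,0,0,0,91],[0,0,1,0,91],[0,0,1,0,91],[0,0,1,0,91],[0,0,0.5,0,91],[0,0,0,0,91],[0,0,0,0,91]]])

```text
time: 6.2
tcp_pos: [515.0, -157.0, 16.1]
tool_rot: [[0.986, 0.165, 0.0], [0.165, -0.986, -0.0], [0.0, 0.0, -1.0]]
ft_force: [-0.2, 0.3, -0.5]
finger_gap: 1.0
finger_force: 0.0
```

>>> play_rows(rows=[[[0,0,0.1,0,91],[0,0,0.1,0,91],[0,0,0,0,91]]])

```text
time: 6.5
tcp_pos: [514.8, -156.9, 10.8]
tool_rot: [[0.986, 0.165, 0.0], [0.165, -0.986, -0.0], [0.0, 0.0, -1.0]]
ft_force: [-0.4, 0.3, 0.5]
finger_gap: 0.997
finger_force: 0.0
```

>>> play_rows(rows=[[[0,0,0.1,0,91],[0,0,0,0,91]]])

```text
time: 6.7
tcp_pos: [514.5, -156.9, 7.9]
tool_rot: [[0.986, 0.165, -0.0], [0.165, -0.986, 0.0], [-0.0, -0.0, -1.0]]
ft_force: [0.4, 0.0, -0.4]
finger_gap: 0.999
finger_force: 0.0
```

>>> play_rows(rows=[[[0,0,0.06,0,91],[0,0,0,0,91]]])

```text
time: 6.9
tcp_pos: [514.5, -156.9, 6.3]
tool_rot: [[0.986, 0.165, -0.0], [0.165, -0.986, 0.0], [-0.0, -0.0, -1.0]]
ft_force: [0.5, 0.6, 0.5]
finger_gap: 0.997
finger_force: 0.0
```

```bash
python3 - <<'E'
from h import *
import cv2
cams();to(514.4,-156.7,10,.166)
a=CAM["scene"]["img"][150:260,190:320,::-1]
cv2.imwrite("pics/low.png",cv2.resize(a,None,fx=5,fy=5,interpolation=cv2.INTER_CUBIC))
E
```

```text
t 7.0 pos [ 514.6 -156.9    6.5] yaw 0.1657 units [-0.01 -0.01 -0.14] turn -0.0 F [-0.5 -0.3 -0.8] tilt [-0.0001  0.    ] gap 90.8 ff 0.0
```

View pics/low.png

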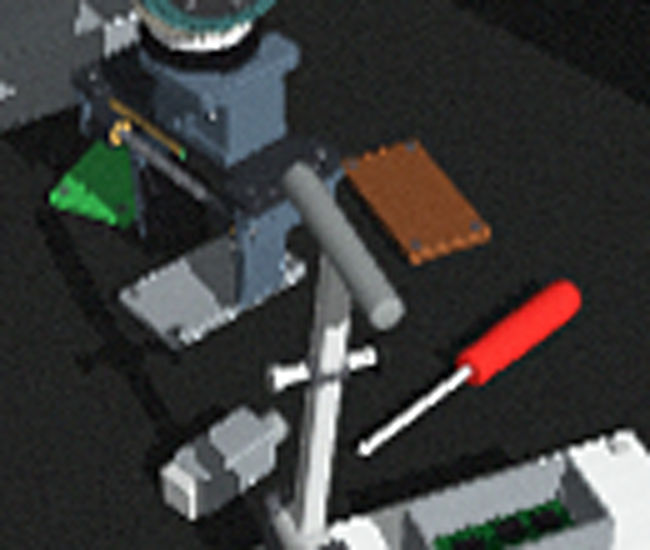

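The open gripper straddles the lid. The near finger's tip edge is at about (238,304)–(280,288), still visibly above the bench, and there's no contact force. Checking the height offset again.

```bash
python3 - <<'E'
from h import *
cams();o=bot.get_obs();R=o["tool_rot"]
for dz in(0,10,20,30):
  for w in(45.5,59):
    P=o["tcp_pos"]+[0,0,dz]+np.array([[16,-w,8],[-16,-w,8]])@R.T
    print(dz,w,((proj(CAM["scene"],P)-(190,150))*5).round(0).tolist())
E
```

```text
0 45.5 [[238.0, 344.0], [275.0, 322.0]]
0 59 [[251.0, 355.0], [288.0, 332.0]]
10 45.5 [[237.0, 333.0], [275.0, 311.0]]
10 59 [[251.0, 344.0], [288.0, 321.0]]
20 45.5 [[237.0, 322.0], [274.0, 299.0]]
20 59 [[251.0, 332.0], [288.0, 310.0]]
30 45.5 [[237.0, 310.0], [274.0, 288.0]]
30 59 [[250.0, 321.0], [288.0, 299.0]]
```

The tips really are about 33 mm higher than the reported frame, and both pictures agree. I'll go down by touch to find the bench, then back off.

>>> play_rows(rows=[[[0,0,0.15,0,91],[0,0,0.15,0,91],[0,0,0.1,0,91],[0,0,0,0,91]]])

```text
time: 7.5
tcp_pos: [514.2, -156.8, -4.0]
tool_rot: [[0.986, 0.165, -0.001], [0.165, -0.986, 0.0], [-0.001, -0.0, -1.0]]
ft_force: [0.5, -0.2, -0.5]
finger_gap: 1.0
finger_force: 0.0
```

>>> play_rows(rows=[[[0,0,0.1,0,91],[0,0,0.1,0,91],[0,0,0,0,91]]])

```text
time: 7.8
tcp_pos: [514.4, -156.8, -8.8]
tool_rot: [[0.986, 0.165, -0.0], [0.165, -0.986, 0.0], [-0.0, -0.0, -1.0]]
ft_force: [0.4, -0.6, 0.1]
finger_gap: 1.001
finger_force: 0.0
```

>>> play_rows(rows=[[[0,0,0.06,0,91],[0,0,0.06,0,91],[0,0,0,0,91]]])

```text
time: 8.1
tcp_pos: [514.5, -156.9, -11.6]
tool_rot: [[0.986, 0.165, -0.0], [0.165, -0.986, 0.0], [-0.0, -0.0, -1.0]]
ft_force: [0.2, -0.3, 0.3]
finger_gap: 0.995
finger_force: 0.0
```

>>> play_rows(rows=[[[0,0,0.06,0,91],[0,0,0.06,0,91],[0,0,0,0,91]]])

```text
time: 8.4
tcp_pos: [514.5, -156.9, -14.6]
tool_rot: [[0.986, 0.165, -0.0], [0.165, -0.986, 0.0], [-0.0, -0.0, -1.0]]
ft_force: [0.4, 0.4, 0.5]
finger_gap: 0.996
finger_force: 0.0
```

>>> play_rows(rows=[[[0,0,0.08,0,91],[0,0,0.08,0,91],[0,0,0,0,91]]])

```text
time: 8.7
tcp_pos: [514.4, -156.8, -18.8]
tool_rot: [[0.986, 0.165, -0.0], [0.165, -0.986, 0.0], [-0.0, -0.0, -1.0]]
ft_force: [0.3, 0.2, 0.2]
finger_gap: 0.997
finger_force: 0.0
```

>>> play_rows(rows=[[[0,0,0.06,0,91],[0,0,0,0,91]]])

```text
time: 8.9
tcp_pos: [514.5, -156.8, -20.1]
tool_rot: [[0.986, 0.165, -0.0], [0.165, -0.986, 0.0], [-0.0, -0.0, -1.0]]
ft_force: [-0.3, 0.5, -0.3]
finger_gap: 0.997
finger_force: 0.0
```

>>> play_rows(rows=[[[0,0,0.06,0,91],[0,0,0,0,91]]])

```text
time: 9.1
tcp_pos: [514.6, -156.9, -21.6]
tool_rot: [[0.986, 0.165, -0.0], [0.165, -0.986, 0.0], [-0.0, -0.0, -1.0]]
ft_force: [-0.8, 0.3, -0.2]
finger_gap: 1.001
finger_force: 0.0
```

>>> play_rows(rows=[[[0,0,0.06,0,91],[0,0,0,0,91]]])

```text
time: 9.3
tcp_pos: [514.5, -156.8, -23.1]
tool_rot: [[0.986, 0.165, -0.0], [0.165, -0.986, 0.0], [-0.0, -0.0, -1.0]]
ft_force: [-1.3, 0.7, -0.1]
finger_gap: 0.995
finger_force: 0.0
```

>>> play_rows(rows=[[[0,0,0.05,0,91],[0,0,0,0,91]]])

```text
time: 9.5
tcp_pos: [514.5, -156.9, -24.4]
tool_rot: [[0.986, 0.165, -0.0], [0.165, -0.986, 0.0], [-0.0, -0.0, -1.0]]
ft_force: [-0.2, -0.5, 0.4]
finger_gap: 0.996
finger_force: 0.0
```

>>> play_rows(rows=[[[0,0,0.05,0,91],[0,0,0,0,91]]])

```text
time: 9.7
tcp_pos: [514.6, -156.9, -25.6]
tool_rot: [[0.986, 0.165, -0.0], [0.165, -0.986, 0.0], [-0.0, -0.0, -1.0]]
ft_force: [1.1, 0.6, 0.2]
finger_gap: 0.997
finger_force: 0.0
```

>>> play_rows(rows=[[[0,0,0.05,0,91],[0,0,0,0,91]]])

```text
time: 9.9
tcp_pos: [514.6, -156.9, -26.8]
tool_rot: [[0.986, 0.165, -0.0], [0.165, -0.986, 0.0], [-0.0, -0.0, -1.0]]
ft_force: [0.3, -0.8, -0.3]
finger_gap: 0.998
finger_force: 0.0
```

>>> play_rows(rows=[[[0,0,0,0,50],[0,0,0,0,50],[0,0,0,0,50],[0,0,0,0,50],[0,0,0,0,50],[0,0,0,0,50],[0,0,0,0,50],[0,0,0,0,50]]], newtons=25)

```text
time: 10.7
tcp_pos: [514.6, -156.9, -26.7]
tool_rot: [[0.986, 0.165, -0.0], [0.165, -0.986, 0.0], [-0.0, -0.0, -1.0]]
ft_force: [0.1, 0.6, 1.9]
finger_gap: 0.678
finger_force: 24.9
```

Gripped: the opening stopped at 61.8 mm with 24.9 N. Now lift, turn to the fixture's yaw and carry over to the mouth.

>>> play_rows(rows=[[[0,0,-0.3,0,50],[0,0,-0.6,0,50],[0,0,-0.9,0,50],[0,0,-0.9,0.77,50],[0,0,-0.9,0.77,50],[0,0,-0.9,0.77,50],[0,0,0,0.78,50],[-0.1,-0.4,0,0,50],[-0.2,-0.8,0,0,50],[-0.2,-0.8,0,0,50]]])

```text
time: 11.7
tcp_pos: [509.5, -104.5, 86.0]
tool_rot: [[0.988, -0.155, -0.0], [-0.155, -0.988, 0.0], [-0.0, -0.0, -1.0]]
ft_force: [0.5, -0.1, -1.0]
finger_gap: 0.677
finger_force: 24.9
```

>>> play_rows(rows=[[[-0.2,-0.9,0,0,50],[-0.2,-0.9,0,0,50],[-0.2,-0.9,0,0,50],[-0.2,-0.9,0,0,50],[-0.2,-0.9,0,0,50],[-0.2,-0.9,0,0,50],[-0.3,-0.9,0,0,50],[-0.3,-0.9,0,0,50],[-0.25,-0.9,0,0,50],[-0.2,-0.9,0,0,50]]])

```text
time: 12.7
tcp_pos: [488.8, 126.8, 85.9]
tool_rot: [[0.988, -0.154, -0.001], [-0.154, -0.988, -0.0], [-0.001, 0.0, -1.0]]
ft_force: [0.5, -0.5, -2.1]
finger_gap: 0.679
finger_force: 24.9
```

```bash
python3 -c "
from h import *
to(491.9,138.4,85,-.158)"
```

```text
t 12.7 pos [488.8 126.8  85.9] yaw -0.1549 units [ 0.05 -0.48  0.03] turn 0.03 F [ 0.5 -0.5 -2.1] tilt [-0.0008 -0.0001] gap 61.9 ff 24.943420886993408
```

>>> play_rows(rows=[[[0.05,-0.48,0,0.03,50],[0,0,0.6,0,50],[0,0,0.6,0,50],[0,0,0.6,0,50],[0,0,0,0,50],[0,0,0,0,50]]])

```text
time: 13.3
tcp_pos: [492.9, 137.0, 40.7]
tool_rot: [[0.987, -0.16, -0.001], [-0.16, -0.987, -0.0], [-0.001, 0.0, -1.0]]
ft_force: [0.8, 0.2, -1.3]
finger_gap: 0.678
finger_force: 24.9
```

```bash
python3 - <<'E'
from h import *
import cv2
cams();to(491.9,138.4,21.3,-.158)
x0,y0=252,215
a=CAM["scene"]["img"][y0:y0+78,x0:x0+100,::-1]
cv2.imwrite("pics/hover.png",cv2.resize(a,None,fx=7.6,fy=7.6,interpolation=cv2.INTER_CUBIC))
E
```

```text
t 13.4 pos [493.5 137.2  41.3] yaw -0.1609 units [-0.07 -0.04  0.8 ] turn -0.03 F [-0.4 -1.1 -0.9] tilt [0.0007 0.0002] gap 62.0 ff 24.943891167640686
```

View pics/hover.png

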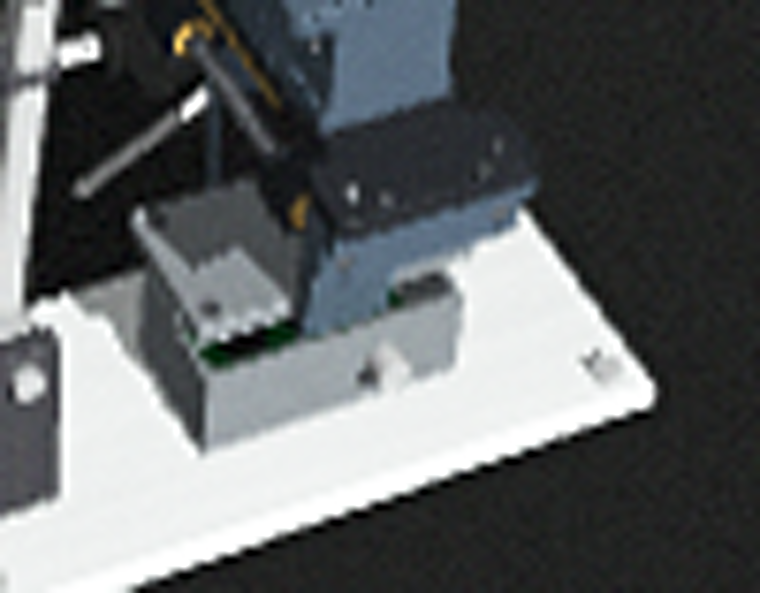

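```bash
python3 - <<'E'
from h import *
cams();o=bot.get_obs();R=o["tool_rot"];p=o["tcp_pos"];print(p)
q=lambda P:((proj(CAM["scene"],P)-(252,215)+.5)*7.6-.5).round(0).tolist()
yaw=np.arctan2(R[1,0],R[0,0])
def rect(c,yaw,hx,hy,z):
    k,s=np.cos(yaw),np.sin(yaw);return np.array([[c[0]+k*a*hx-s*b*hy,c[1]+s*a*hx+k*b*hy,z] for a,b in((1,1),(1,-1),(-1,-1),(-1,1))])
lz=p[2]+26.7
print("lid top",q(rect(p,yaw,56,31,lz+16)));print("lid plate bottom",q(rect(p,yaw,56,31,lz+6)))
for c,y in(((491.7,138.6),-.158),):
  print("rim",q(rect(c,y,53,28,54)),"base",q(rect(c,y,53,28,12)))
  print("plate",q(np.array([rect(c,y,120,65,12)[3],rect(c,y,120,65,12)[2]])))
E
```

```text
[493.54679126 137.19387693  41.42677698]
lid top [[201.0, 334.0], [128.0, 216.0], [397.0, 131.0], [478.0, 243.0]]
lid plate bottom [[200.0, 353.0], [127.0, 234.0], [395.0, 149.0], [476.0, 262.0]]
rim [[209.0, 382.0], [143.0, 275.0], [393.0, 193.0], [466.0, 295.0]] base [[204.0, 456.0], [139.0, 349.0], [384.0, 267.0], [455.0, 369.0]]
plate [[659.0, 385.0], [487.0, 156.0]]
```

The hover picture shows the lid centred over the shell. Its back corners are at (203,325) and (135,212), and the shell's rim corners at (210,372) and (462,295). Both sit about 7 crop pixels (2 mm) from prediction in the same direction, so the relative aim is good to about 1 mm. Lowering.

>>> play_rows(rows=[[[-0.07,-0.04,0.2,-0.03,50],[0,0,0.2,0,50],[0,0,0,0,50],[0,0,0,0,50]]])

```text
time: 13.9
tcp_pos: [491.4, 138.4, 30.6]
tool_rot: [[0.988, -0.157, -0.0], [-0.157, -0.988, -0.0], [-0.0, 0.0, -1.0]]
ft_force: [0.5, 0.0, -1.5]
finger_gap: 0.68
finger_force: 24.9
```

```bash
python3 -c "
from h import *
to(491.9,138.2,21.3,-.158)
to(491.9,138.2,21.3,-.158)"
```

```text
t 13.9 pos [491.4 138.4  30.6] yaw -0.1579 units [0.02 0.   0.37] turn 0.0 F [ 0.5  0.  -1.5] tilt [-0.0005 -0.0001] gap 62.0 ff 24.943867027759552
t 13.9 pos [491.4 138.4  30.6] yaw -0.1579 units [0.02 0.   0.37] turn 0.0 F [ 0.5  0.  -1.5] tilt [-0.0005 -0.0001] gap 62.0 ff 24.943867027759552
```

>>> play_rows(rows=[[[0.02,0,0.1,0,50],[0,0,0.08,0,50],[0,0,0,0,50]]])

```text
time: 14.2
tcp_pos: [491.8, 138.3, 26.0]
tool_rot: [[0.988, -0.157, -0.0], [-0.157, -0.988, -0.0], [-0.0, 0.0, -1.0]]
ft_force: [-0.0, 0.0, -1.3]
finger_gap: 0.675
finger_force: 24.9
```

>>> play_rows(rows=[[[0,0,0.06,0,50],[0,0,0,0,50]]])

```text
time: 14.4
tcp_pos: [491.9, 138.3, 24.6]
tool_rot: [[0.988, -0.157, -0.0], [-0.157, -0.988, -0.0], [-0.0, 0.0, -1.0]]
ft_force: [0.0, -0.9, -1.1]
finger_gap: 0.679
finger_force: 24.9
```

>>> play_rows(rows=[[[0,0,0.06,0,50],[0,0,0,0,50]]])

```text
time: 14.6
tcp_pos: [491.9, 138.3, 23.1]
tool_rot: [[0.988, -0.157, -0.0], [-0.157, -0.988, -0.0], [-0.0, 0.0, -1.0]]
ft_force: [-0.7, -0.2, -1.0]
finger_gap: 0.682
finger_force: 24.9
```

>>> play_rows(rows=[[[0,0,0.06,0,50],[0,0,0,0,50]]])

```text
time: 14.8
tcp_pos: [491.9, 138.3, 21.6]
tool_rot: [[0.988, -0.157, -0.0], [-0.157, -0.988, -0.0], [-0.0, 0.0, -1.0]]
ft_force: [0.5, -0.1, -1.3]
finger_gap: 0.681
finger_force: 24.9
```

>>> play_rows(rows=[[[0,0,0.04,0,50],[0,0,0,0,50]]])

```text
time: 15.0
tcp_pos: [492.1, 138.4, 21.2]
tool_rot: [[0.988, -0.157, -0.0], [-0.157, -0.988, -0.0], [-0.0, 0.0, -1.0]]
ft_force: [-4.0, -0.8, 10.2]
finger_gap: 0.678
finger_force: 25.0
```

Contact of 10 N at 21.2 mm, and seated was predicted at 21.3, so the lid is home. Release and rise.

>>> play_rows(rows=[[[0,0,0,0,75],[0,0,0,0,85],[0,0,0,0,91],[0,0,0,0,91],[0,0,0,0,91],[0,0,-0.3,0,91],[0,0,-0.8,0,91],[0,0,-1,0,91],[0,0,-1,0,91],[0,0,-1,0,91]]])

```text
time: 16.0
tcp_pos: [491.9, 138.3, 124.8]
tool_rot: [[0.988, -0.157, 0.0], [-0.157, -0.988, 0.0], [0.0, -0.0, -1.0]]
ft_force: [1.1, 0.1, -0.2]
finger_gap: 0.999
finger_force: 0.0
```

>>> play_rows(rows=[[[-0.5,0,-1,0,91],[-1,0,-1,0,91],[-1,0,-1,0,91],[-1,0,-1,0,91],[-1,0,0,0,91],[0,0,0,0,91],[0,0,0,0,91]]])

```text
time: 16.7
tcp_pos: [381.0, 156.1, 223.8]
tool_rot: [[0.988, -0.157, 0.001], [-0.157, -0.988, 0.0], [0.001, -0.0, -1.0]]
ft_force: [0.2, 0.1, -0.1]
finger_gap: 0.998
finger_force: 0.0
```

```bash
python3 - <<'E'
from h import *
import cv2
cams();to(491.9,138.2,21.3,-.158)
a=CAM["scene"]["img"][180:300,225:345,::-1]
b=CAM["top"]["img"][165:265,180:280,::-1]
r=lambda i:cv2.resize(i,(400,int(400*i.shape[0]/i.shape[1])),interpolation=cv2.INTER_CUBIC)
cv2.imwrite("pics/seat.png",np.hstack([r(a),r(b)]))
E
```

```text
t 16.8 pos [381.5 156.  223.3] yaw -0.158 units [4.47 0.01 8.08] turn -0.0 F [ 0.3 -0.3  0.4] tilt [ 0.     -0.0001] gap 90.7 ff 0.0
```

View pics/seat.png

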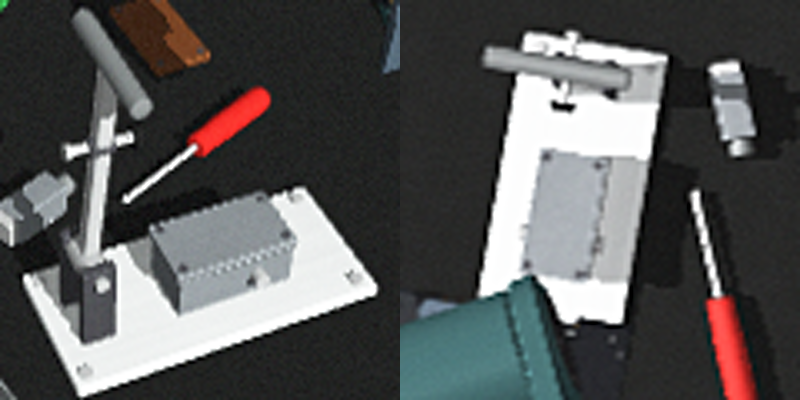

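The lid sits flush and square on the shell with the arm still up. The bar is at (110,65) in the left half, which shows the scene camera. Next I'll take the fingers over the crossbar and down behind it, opened to 40 mm so they straddle the arm.

>>> play_rows(rows=[[[0,0,-0.9,0,40],[0,0,-0.9,0,40],[0,0,-0.9,0,40],[0,0,-0.9,0,40],[0.5,0,0,0,40],[0.9,0,0,0,40],[0.9,0,0,0,40],[0.9,0,0,0,40],[0.9,0,0,0,40],[0.9,0,0,0,40]]])

```text
time: 17.8
tcp_pos: [505.9, 135.6, 311.6]
tool_rot: [[0.987, -0.158, -0.002], [-0.158, -0.987, -0.0], [-0.002, 0.001, -1.0]]
ft_force: [0.6, 0.9, -0.5]
finger_gap: 0.437
finger_force: 0.0
```

>>> play_rows(rows=[[[0.9,0,0,0,40],[0.9,0,0,0,40],[0.9,0,0,0,40],[0.9,0,0,0,40],[0.9,0,0,0,40],[0.65,0,0,0,40],[0,0,0,0,40],[0,0,0,0,40]]])

```text
time: 18.6
tcp_pos: [631.4, 115.7, 311.7]
tool_rot: [[0.987, -0.158, -0.002], [-0.158, -0.987, -0.0], [-0.002, 0.001, -1.0]]
ft_force: [-0.8, -0.0, -0.5]
finger_gap: 0.439
finger_force: 0.0
```

```bash
cat >> h.py <<'E'
def rel():
    o=bot.get_obs();d=o["tcp_pos"]-[491.9,138.3,0];k,s=np.cos(-.1575),np.sin(-.1575)
    print("t",o["time"],"fx",round(k*d[0]+s*d[1],1),"fy",round(-s*d[0]+k*d[1],1),"tip z",round(d[2]+31,1),"F",o["ft_force"].round(1),"gap",round(o["finger_gap"]*91.2))
E
python3 -c "
from h import *
rel()"
```

```text
t 18.6 fx 141.4 fy -0.5 tip z 342.7 F [-0.8 -0.  -0.5] gap 40
```

>>> play_rows(rows=[[[0,0,0.8,0,40],[0,0,0.8,0,40],[0,0,0.8,0,40],[0,0,0,0,40],[-0.2,0,0,0,40],[-0.2,0,0,0,40],[-0.2,0,0,0,40],[-0.2,0,0,0,40],[0,0,0,0,40]]])

```text
time: 19.5
tcp_pos: [611.3, 119.4, 253.9]
tool_rot: [[0.988, -0.157, 0.001], [-0.157, -0.988, 0.0], [0.001, -0.0, -1.0]]
ft_force: [0.8, -0.5, 0.1]
finger_gap: 0.44
finger_force: 0.3
```

```bash
python3 -c "
from h import *
rel()
for a in (80,70,60,50,40,30,20,15,10,5,0):
    r=np.radians(a);print(a,'tool fx',round(125-205*np.cos(r)+9*np.sin(r)+16,1),'tip z',round(88+205*np.sin(r)+9*np.cos(r),1))"
```

```text
t 19.5 fx 120.9 fy 0.1 tip z 284.9 F [ 0.8 -0.5  0.1] gap 40
80 tool fx 114.3 tip z 291.4
70 tool fx 79.3 tip z 283.7
60 tool fx 46.3 tip z 270.0
50 tool fx 16.1 tip z 250.8
40 tool fx -10.3 tip z 226.7
30 tool fx -32.0 tip z 198.3
20 tool fx -48.6 tip z 166.6
15 tool fx -54.7 tip z 149.8
10 tool fx -59.3 tip z 132.5
5 tool fx -62.4 tip z 114.8
0 tool fx -64.0 tip z 97.0
```

>>> play_rows(rows=[[[-0.4,0,0.03,0,40],[-0.4,0,0.06,0,40],[-0.4,0,0.07,0,40],[-0.4,0,0.1,0,40],[-0.4,0,0.13,0,40],[0,0,0,0,40]]])

```text
time: 20.1
tcp_pos: [560.9, 127.3, 243.0]
tool_rot: [[0.988, -0.157, -0.001], [-0.157, -0.988, -0.0], [-0.001, 0.0, -1.0]]
ft_force: [1.2, -0.2, 0.5]
finger_gap: 0.438
finger_force: 0.5
```

```bash
python3 - <<'E'
from h import *
import cv2
rel();cams();rel()
a=CAM["scene"]["img"][130:290,215:345,::-1]
cv2.imwrite("pics/push.png",cv2.resize(a,None,fx=3.75,fy=3.75,interpolation=cv2.INTER_CUBIC))
E
```

```text
t 20.1 fx 69.8 fy -0.0 tip z 274.0 F [ 1.2 -0.2  0.5] gap 40
t 20.2 fx 71.3 fy 0.0 tip z 274.7 F [ 1.7 -1.8  0.2] gap 40
```

View pics/push.png

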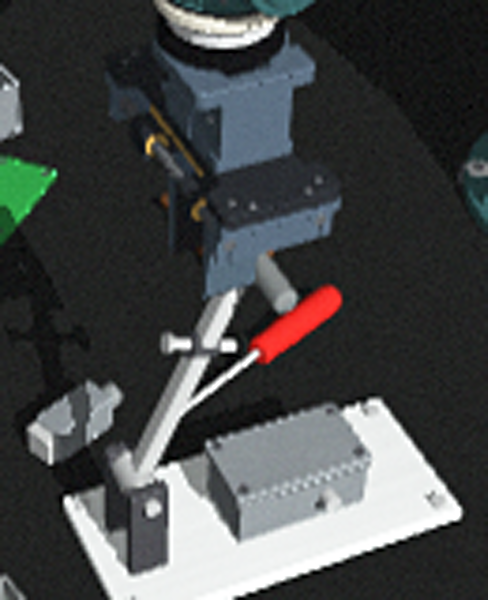

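The picture shows the fingers behind the crossbar, with the bar's end at (290,300) and the near tip at (210,295). The arm is swinging forward and the lid is undisturbed. Following the arc.

>>> play_rows(rows=[[[-0.5,0,0.17,0,40],[-0.5,0,0.17,0,40],[-0.6,0,0.34,0,40],[-0.6,0,0.36,0,40],[-0.53,0,0.41,0,40],[-0.53,0,0.43,0,40],[0,0,0,0,40]]])

```text
time: 20.9
tcp_pos: [479.4, 140.0, 194.9]
tool_rot: [[0.988, -0.157, -0.003], [-0.157, -0.988, -0.001], [-0.003, 0.001, -1.0]]
ft_force: [0.5, 0.0, 0.7]
finger_gap: 0.437
finger_force: 0.6
```

```bash
python3 -c "
from h import *
rel()"
```

```text
t 20.9 fx -12.6 fy -0.3 tip z 225.9 F [0.5 0.  0.7] gap 40
```

>>> play_rows(rows=[[[-0.45,0,0.53,0,40],[-0.43,0,0.57,0,40],[-0.38,0,0.6,0,40],[-0.36,0,0.62,0,40],[0,0,0,0,40]]])

```text
time: 21.4
tcp_pos: [439.8, 146.1, 136.7]
tool_rot: [[0.988, -0.157, -0.003], [-0.157, -0.988, -0.001], [-0.003, 0.001, -1.0]]
ft_force: [-1.1, -0.1, 2.5]
finger_gap: 0.438
finger_force: 1.2
```

```bash
python3 - <<'E'
from h import *
import cv2
rel();cams();cv2.imwrite("pics/p2.png",CAM["scene"]["img"][:,:,::-1])
E
```

```text
t 21.4 fx -52.7 fy -0.5 tip z 167.7 F [-1.1 -0.1  2.5] gap 40
```

>>> play_rows(rows=[[[-0.2,0,0.42,0,40],[-0.2,0,0.42,0,40],[-0.15,0,0.42,0,40],[-0.15,0,0.42,0,40],[0,0,0,0,40]]])

```text
time: 22.0
tcp_pos: [423.2, 148.9, 95.0]
tool_rot: [[0.988, -0.157, -0.003], [-0.157, -0.988, -0.001], [-0.002, 0.001, -1.0]]
ft_force: [-0.9, -0.4, 2.9]
finger_gap: 0.437
finger_force: 1.3
```

```bash
python3 -c "
from h import *
rel()"
```

```text
t 22.0 fx -69.5 fy -0.3 tip z 126.0 F [-0.9 -0.4  2.9] gap 40
```

>>> play_rows(rows=[[[-0.13,0,0.2,0,40],[-0.13,0,0.2,0,40],[0,0,0,0,40],[0,0,0,0,40]]])

```text
time: 22.4
tcp_pos: [417.8, 150.1, 86.5]
tool_rot: [[0.988, -0.157, -0.001], [-0.157, -0.988, -0.0], [-0.001, 0.0, -1.0]]
ft_force: [-1.1, -0.7, 2.7]
finger_gap: 0.442
finger_force: 1.3
```

>>> play_rows(rows=[[[-0.05,0,0.12,0,40],[0,0,0.12,0,40],[0,0,0,0,40],[0,0,0,0,40]]])

```text
time: 22.8
tcp_pos: [417.0, 150.3, 80.5]
tool_rot: [[0.988, -0.157, -0.0], [-0.157, -0.988, -0.0], [-0.0, 0.0, -1.0]]
ft_force: [-0.6, 0.1, 4.9]
finger_gap: 0.438
finger_force: 2.2
```

>>> play_rows(rows=[[[-0.05,0,0.12,0,40],[0,0,0.12,0,40],[0,0,0,0,40],[0,0,0,0,40]]])

```text
time: 23.2
tcp_pos: [415.9, 150.5, 74.7]
tool_rot: [[0.988, -0.157, 0.0], [-0.157, -0.988, -0.0], [0.0, -0.0, -1.0]]
ft_force: [-0.9, -2.3, 5.9]
finger_gap: 0.44
finger_force: 3.1
```

```bash
python3 -c "
from h import *
rel()"
```

```text
t 23.2 fx -77.0 fy 0.1 tip z 105.7 F [-0.9 -2.3  5.9] gap 40
```

>>> play_rows(rows=[[[-0.05,0,0.1,0,40],[0,0,0.1,0,40],[0,0,0.1,0,40],[0,0,0,0,40],[0,0,0,0,40],[0,0,0,0,40],[0,0,0,0,40]]])

```text
time: 23.9
tcp_pos: [414.8, 150.7, 67.3]
tool_rot: [[0.988, -0.157, 0.0], [-0.157, -0.988, 0.0], [0.0, -0.0, -1.0]]
ft_force: [-1.1, -2.1, 9.2]
finger_gap: 0.438
finger_force: 4.4
```

```bash
python3 - <<'E'
from h import *
cams()
F=[];Z=[]
for i in range(8):
    bot.grab_frame("top");o=bot.get_obs();F.append(o["ft_force"]);Z.append(o["tcp_pos"])
print(np.mean(F,0).round(2),np.ptp(Z,0).round(2));rel()
# arm handle ends, lid corners check in scene: predicted pixels if level
k,s=np.cos(-.1575),np.sin(-.1575);W=lambda x,y,z:[491.9+k*x-s*y,138.3+s*x+k*y,z]
import cv2
a=CAM["scene"]["img"][190:300,235:345]
g=a.astype(int)
for ang in(-4,0,4):
    r=np.radians(ang);print(ang,proj(CAM["scene"],np.array([W(125-205*np.cos(r),55,88+205*np.sin(r)),W(125-205*np.cos(r),-55,88+205*np.sin(r))])).round(1).tolist())
cv2.imwrite("pics/end.png",cv2.resize(a[:,:,::-1],None,fx=5.4,fy=5.4,interpolation=cv2.INTER_CUBIC))
E
```

```text
[-1.1  -1.4   8.96] [0.06 0.03 0.04]
t 24.4 fx -78.2 fy 0.2 tip z 98.3 F [-0.9 -1.   8.9] gap 40
-4 [[326.6, 252.5], [307.2, 226.6]]
0 [[327.4, 249.0], [307.8, 223.1]]
4 [[327.9, 245.5], [308.1, 219.6]]
```

The geometry (tips about 98 mm, level at 97) and the force (9 N steady, against about 8 N expected) both put the arm within about 0.02 rad of level. It isn't moving, so I'm handing in.

```bash
python3 -c "
from station import bot
print(bot.sign_off())"
```

```text
the job is handed in; nothing more can be done
None
```

The job is handed in with the lid home on the shell and released, and the fingers holding the crossbar down at about 9 N. I judged the arm level (within about 0.02 rad) from height and force only, because my ten pictures were used up; no verdict came back.

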